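Open the upper half of the model cabinet's split door

ROBOT

A 6-joint arm with a two-finger parallel gripper is mounted at the origin on a cart in front of the work surface, level with it; the furniture and walls round the work are solid. World frame = base frame: x ahead of the robot, y to its left, z up, the work surface at z = 0. Lengths are in mm, angles in degrees, forces in N, time in s.
With the tool pointing down it reaches from about 375 to 975 mm from the base axis. Payload 3.8 kg.
Tool frame: the origin (TCP) lies between the finger pads; the fingertips stand 19 mm ahead of it and the grasp point (between the pads) is the TCP; z points along the fingers, y is the line along which they close (so a half turn about z gives the same grasp; the last joint's range is limited). The gripper opens to 85 mm and grips with 20 to 120 N. Pads are 22 mm wide; open, the fingers measure 114 mm over their backs; the gripper's body (76 mm by 85 mm) begins 54 mm behind the grasp point. The pads swing forward as they close: fully open they stand 13 mm farther back than shut.
Start: joints at [-68.807, 15.12, 91.902, -0, 72.978, -2.114], TCP at [267.073, -619.911, 229.48] pointing down, gripper open.
Joint ranges: [-150.88, 150.88], [-54.13, 125.18], [17.81, 147.31], [-75.09, 255.09], [0, 152.58], [-146.25, 146.25]. Speed limits (degrees/s): [147.25, 147.25, 180, 180, 180, 180].

INTERFACE

Orientations are given as a 3x3 rotation matrix whose columns are the frame's x, y, z axes.
In Python, from bench import readout, grab_frame, camera_params, ctrl, look_for, cut_out, pinpoint gives the robot as it stands. The module is installed in compiled form; this text tells all that it offers.
- The arm moves only by the tool move_arm, never from a script. Its argument "motion" is a list of rows, each a list of 5 numbers: the closure, from 0 (fully open) to 1 (shut), then the shift along the tool's x, y, z in cm, then the turn about the tool's z in rad. In form: [[hand, tx, ty, tz, yaw], ...]. A call has 1 to 5 rows; each row is the pose to reach, as a shift and turn from the pose commanded when the call began, along the tool's axes at that moment; what a row does not reach only later rows make up. A row lasts 1/8 s, in which the tool goes at most 62.5 mm and 10.7 degrees, less where a joint would pass 70% of its speed; a pose out of reach is approached as far as the arm can. A call with a gripper value outside its range is refused whole. The fingers move at their own pace and stop on an object; "force" is the grip in N (left out, the last holds). Time passes only in rows, so rows that repeat a pose let the fingers close. It gives the time, the measured TCP pose, the force, the opening and the grip force at its end, in the units of the state.
- readout.read_state(): the state, without advancing time (a new reading comes with each control period).
- grab_frame(name): name is "scene" or "top" or "wrist"; returns the picture (400x640x3 uint8, red, green, blue); there is no depth.
- camera_params(name): a dict with "intrinsics" (3x3 intrinsics, pixels), "R" (3x3) and "t" (3): a world point X has camera coordinates R X + t. Camera axes: x right, y down, z forward; pixel columns grow to the right and rows downward; lengths in mm; the calibration is good to about 2 mm. A picture is of the moment at which its call begins: read the wrist's pose just before it. camera_params takes no time and is no camera call; for the wrist camera it gives the pose at the moment of the call.
- ctrl.hand_in(): hands the job in; it is judged then, once.
Trained networks look in the newest picture that a camera, given by its name, has taken for a name from the list of things; names that differ only in an ending like _2 or _b are one class to them, and where a whole thing is asked for, a point or a joint stands for the part that bears it (a point fixed in the world has none). Each returns a list of dicts, best first, with "p" (0 to 1); they miss things now and then, are a little off and sometimes report something else, mostly with a low value. They report only what shows in the picture. A call takes as long as a camera call.
- look_for(camera, name): "location" ([x, y, z] in mm, in world coordinates, good to about 4 mm: the middle of the surface that is visible of it).
- cut_out(camera, name): "pixels" (400x640 bool, what is visible of it).
- pinpoint(camera, name): "location" ([x, y, z] in mm, in world coordinates, good to about 4 mm: a listed point, or the origin of a listed thing).
The state is a dict: "time": time; "q": joint angles; "dq": joint speeds; "joint_efforts": joint torques, N m; "position": TCP position; "tool_rot": TCP orientation; "ft_force": force on the tool from outside, world axes, zero at the start; "ft_torque": the same for the moment, N m; "grip_width": finger opening in mm; "grip_force": force on a finger pad.
Only numpy, scipy, OpenCV 4.12 (cv2) and the standard library are available. Lean on these libraries where they do the work, as an engineer would, in place of code of your own. Each camera call takes 0.05 s, during which the arm holds its last target. There are 200 camera calls.

TASK

The casts on the cabinet's top shelf have to be got at: draw the bolt of the upper half of the split door, then swing the upper half wide open so that it stands about square to the cabinet front or further. Keep the lower half shut and bolted throughout, and leave the jar, the white cast and the bur block on the bench where they stand.

Things in the scene. Friction and masses are not known exactly. Their poses are not given: they have to be found in the camera images.
- cabinet: Grey cabinet, fixed, 130 deep (x) x 250 wide (y) x 200 mm high; origin: centre of underside. Front, at its x = -65 mm, looks along its -x to the robot; +y is left, z up. White split door, flush: two leaves 198 wide, 88 high, 12 thick, upper z 102-190, lower z 11-99, hinged at the left. A steel bolt at each leaf's right edge runs into a keeper on the stile; these stand 19 mm out.
- upper_leaf (a joint): Upper leaf's angle: 0 shut, grows to 1.9 rad as it opens towards the robot, clockwise seen from above (1.57 = square to the front). Stays where it is left (0.04 N m friction). Locked, but for about 0.01 rad of play, while its bolt is in the keeper. Behind it two casts are fixed on the shelf.
- lower_leaf (a joint): The same for the lower leaf, which starts shut; it is to stay so. It has no handle.
- upper_bolt (a joint): Draw of the upper leaf's bolt: 0 shot, 0.025 m fully drawn (stop); the rod leaves the keeper at 0.015 m. Starts 0 to 6 mm drawn. Slides along the leaf towards the hinge (cabinet +y while the leaf is shut) against about 1.5 N friction; stays where it is left.
- lower_bolt (a joint): The same for the lower leaf's bolt; it is to stay shot.
- upper_hinge (a point): Point on the leaves' common vertical hinge axis (x = -65, y = +100 mm of the cabinet), at the height of the upper bolt, z = 162 mm.
- upper_handle (a point): Grip point on the upper leaf's handle, a vertical steel bow of 10 mm round bar, 95 mm from the hinge axis along the leaf, 40 mm out from its face. The point is on the bar's centre line, z = 162 mm; straight bar z = 120 to 174, arms back to the leaf at z = 114 and 180, top of the bow z = 185 mm. Moves with the leaf.
- upper_knob (a point): Centre of the black ball, 14 mm across, of the upper bolt: 36 mm out from the leaf's face, on a 7 mm stem, z = 162 mm; 175 mm from the hinge axis along the leaf when shot, 150 mm when fully drawn. Moves with the bolt.
- lower_knob (a point): Centre of the equal black ball of the lower leaf's bolt, z = 55 mm. Leave it alone.
- powder_jar: Bystander: round clear jar with a white lid, 48 mm across, 58 mm high, loose. Origin: centre of its underside.
- white_cast: Bystander: white plaster jaw cast, 56 x 60 x 28 mm, loose. Origin: centre of its underside.
- bur_block: Bystander: beech block with burs stuck in it, 40 x 64 x 38 mm, loose. Origin: centre of its underside.

How it is judged (in metres and radians):
On the way, in this order (a step that is already met when the one before it is completed fails the run):
1. the upper bolt is drawn out of its keeper (at least 15 mm) while the upper leaf is still shut (value of joint upper_bolt above 0.015 m and value of joint upper_leaf below 0.1 rad), for 0.1 s.
2. the upper leaf is swung open to at least 1.35 rad (value of joint upper_leaf above 1.35 rad), for 0.2 s.
At the end, for the whole second after the job is handed in: The upper leaf stands open by at least 1.35 rad (77 degrees) and at rest; the lower leaf is shut (under 0.05 rad) with its bolt still in the keeper (drawn less than 11 mm); jar, white cast and bur block are within 30 mm of where they started (value of joint upper_leaf above 1.35 rad and not (velocity of joint upper_leaf above 0.05 rad/s) and velocity of joint upper_leaf above -0.05 rad/s and value of joint lower_leaf below 0.05 rad and value of joint lower_bolt below 0.011 m and distance of each of powder_jar, white_cast, bur_block from where it was at the start of the episode below 0.03 m); the robot touches nothing.
It fails at once if the lower leaf is unbolted (bolt drawn 11 mm or more) or opened (over 0.05 rad) (value of joint lower_bolt above 0.011 m or value of joint lower_leaf above 0.05 rad).
It fails at once if the jar, the white cast or the bur block is shoved more than 30 mm or tipped over (distance of any of powder_jar, white_cast, bur_block from where it was at the start of the episode above 0.03 m or angle between any of powder_jar, white_cast, bur_block's own z axis and vertical above 0.5 rad).
It also fails if it takes over 38 s, if anything falls off the work surface, if the arm or the gripper's body presses on something with over 40 N, if the wrist force passes 120 N, or if a joint passes its speed limit or range.

## Working session

There is one attempt and no reset: what is moved stays moved. The work goes in short steps, Python scripts to look and compute and a tool call to move; the robot and the scene stay as the last step left them, time stands still between calls to the robot, and variables do not carry over. Pictures are saved under pics/ and viewed, at most 10 in all, crops included, and the job is handed in when it is done.

Besides the shell and the picture viewer there is one more tool, called after "Call:" by a JSON object that holds its "api" and its "payload". move_arm: Moves the arm, as the interface text tells. Its arguments: {"type":"object","properties":{"motion":{"type":"array","items":{"type":"array","items":{"type":"number"}}},"force":{"type":"number"}},"required":["motion"]}

```bash
mkdir -p pics; python3 - <<'E'
from bench import *
import cv2,numpy as np
s=readout.read_state();print(s['time'],s['position'],np.round(s['tool_rot'],3).tolist())
for c in ['scene','top']:
    im=grab_frame(c);cv2.imwrite(f'pics/{c}0.png',im[:,:,::-1])
    for n in ['cabinet','upper_hinge','upper_handle','upper_knob','lower_knob','powder_jar','white_cast','bur_block']:
        r=pinpoint(c,n);print(c,n,[(np.round(d['location']).tolist(),round(d['p'],2)) for d in r[:2]])
print(readout.read_state()['time'])
E
```

```text
0.0 [ 266.81376407 -619.25166965  228.18006271] [[0.918, 0.396, -0.001], [0.396, -0.918, 0.002], [0.0, -0.002, -1.0]]
scene cabinet [([642.0, 124.0, 4.0], 0.73)]
scene upper_hinge [([566.0, 221.0, 161.0], 0.97)]
scene upper_handle [([532.0, 125.0, 163.0], 0.92), ([539.0, 46.0, 60.0], 0.45)]
scene upper_knob [([540.0, 44.0, 166.0], 0.44)]
scene lower_knob []
scene powder_jar [([399.0, -108.0, -1.0], 0.59)]
scene white_cast [([463.0, -254.0, -1.0], 0.98)]
scene bur_block [([553.0, -155.0, -2.0], 0.89)]
top cabinet []
top upper_hinge [([570.0, 218.0, 162.0], 0.96), ([555.0, -156.0, -2.0], 0.38)]
top upper_handle [([534.0, 121.0, 161.0], 0.92)]
top upper_knob [([539.0, 41.0, 159.0], 0.46)]
top lower_knob []
top powder_jar [([400.0, -110.0, 1.0], 0.93)]
top white_cast [([460.0, -258.0, 0.0], 0.58)]
top bur_block [([553.0, -154.0, 3.0], 0.95)]
0.9
```

View pics/scene0.png

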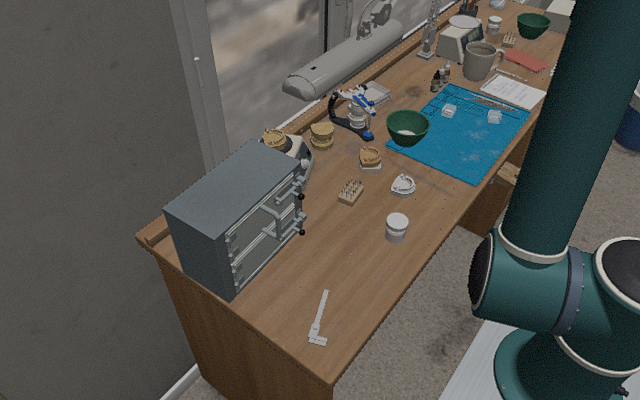

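View pics/top0.png

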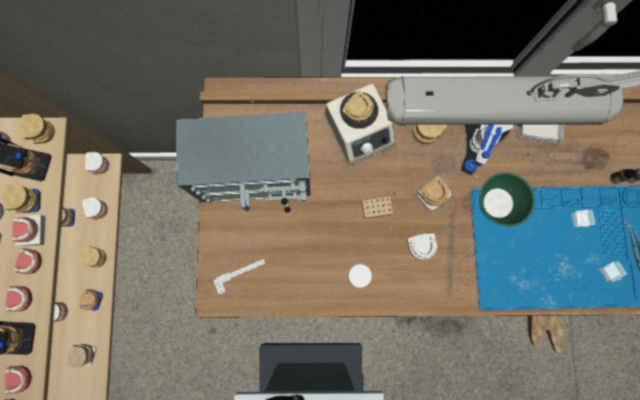

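The pictures show the cabinet at the left of the bench, front towards the robot. The upper handle is at about (245,195) and the knobs at (286,205) in the top view. The jar (360,275), cast (423,245) and block (377,207) are well clear. Hinge, handle and knob positions agree with a cabinet yaw of about 2.7°, with the bolt roughly fully shot.

Plan: grip the knob with the tool down, draw the bolt 22 mm, then swing the leaf by the knob.

```bash
cat > h.py <<'E'
from bench import *
import numpy as np
H=np.array([568.,219.5]);YAW=2.7
def knob(a_deg,r,out=36):   # world xy of a point on the leaf at angle a (deg)
    t=np.radians(YAW-a_deg);c,s=np.cos(t),np.sin(t)
    return H+np.array([[c,-s],[s,c]])@np.array([-out,-r])
def go(xyz,ang):            # shift (cm) and yaw (rad) to xyz with tool x at world angle ang
    s=readout.read_state();R=s['tool_rot']
    d=R.T@(np.array(xyz)-s['position'])/10
    a=np.degrees(np.arctan2(R[1,0],R[0,0]));y=-np.radians((ang-a+180)%360-180)
    print('t',round(s['time'],2),'pos',s['position'].round(1),'ang',a.round(1),'f',np.round(s['ft_force'],1),'w',round(s['grip_width'],1),'gf',round(s['grip_force'],1),'q6',s['q'][5].round(1))
    print('shift',d.round(2),'yaw',y.round(3))
E
echo
```

Call:
{"api": "move_arm", "payload": {"motion": [[0,4.3,-4.2,-0.4,-0.18],[0,8.6,-8.4,-0.8,-0.36],[0,12.9,-12.6,-1.2,-0.54],[0,17.2,-16.8,-1.6,-0.72],[0,21.5,-21.0,-2,-0.9]], "force": 40}}

```text
time: 1.52
position: [382.0, -340.3, 249.9]
tool_rot: [[0.256, 0.967, 0.001], [0.967, -0.256, -0.0], [-0.0, 0.001, -1.0]]
ft_force: [0.7, -0.2, 0.8]
grip_width: 85.2
grip_force: 0.0
```

```bash
python3 -c "
from h import *
go([*knob(0,175,38),245],182.7)"
```

```text
t 1.52 pos [ 382.  -340.3  249.9] ang 75.2 f [ 0.7 -0.2  0.8] w 85.2 gf 0.0 q6 -29.7
shift [41.04  5.32  0.48] yaw -1.876
```

Call:
{"api": "move_arm", "payload": {"motion": [[0.1,5.8,0.8,0,-0.18],[0.2,11.6,1.5,0,-0.36],[0.3,17.4,2.3,0,-0.54],[0.3,23.2,3.0,0,-0.72],[0.3,29.0,3.8,0,-0.9]]}}

```text
time: 2.15
position: [494.3, -70.1, 250.0]
tool_rot: [[-0.599, 0.801, 0.001], [0.801, 0.599, -0.0], [-0.001, 0.001, -1.0]]
ft_force: [0.7, 0.2, -0.0]
grip_width: 59.8
grip_force: 0.0
```

```bash
python3 -c "
from h import *
go([*knob(0,175,38),235],182.7)"
```

```text
t 2.15 pos [494.3 -70.1 250. ] ang 126.8 f [ 0.7  0.2 -0. ] w 59.8 gf 0.0 q6 -47.7
shift [ 6.42 10.29  1.5 ] yaw -0.976
```

Call:
{"api": "move_arm", "payload": {"motion": [[0.3,1.5,2.4,0.3,-0.18],[0.3,3.0,4.8,0.6,-0.36],[0.3,4.5,7.2,0.9,-0.54],[0.3,6.4,10.2,1.2,-0.72],[0.3,6.4,10.3,1.5,-0.9]]}}

```text
time: 2.78
position: [539.3, 42.8, 234.5]
tool_rot: [[-1.0, 0.026, 0.001], [0.026, 1.0, 0.001], [-0.001, 0.001, -1.0]]
ft_force: [-0.5, -0.4, -0.2]
grip_width: 60.0
grip_force: 0.0
```

```bash
python3 - <<'E'
from h import *
import cv2
go([*knob(0,175,38),162],182.7)
im=grab_frame('wrist');cv2.imwrite('pics/w1.png',im[:,:,::-1])
for n in ['upper_hinge','upper_handle','upper_knob','lower_knob']:
    print(n,[(np.round(d['location']).tolist(),round(d['p'],2)) for d in pinpoint('wrist',n)[:2]])
E
```

```text
t 2.77 pos [539.3  42.8 234.5] ang 178.5 f [-0.5 -0.4 -0.2] w 60.0 gf 0.0 q6 -86.6
shift [0.11 0.   7.25] yaw -0.073
upper_hinge [([568.0, 220.0, 162.0], 0.82), ([400.0, -107.0, 1.0], 0.29)]
upper_handle [([534.0, 122.0, 162.0], 0.78)]
upper_knob [([541.0, 46.0, 165.0], 0.73)]
lower_knob [([538.0, 43.0, 59.0], 0.95), ([458.0, -258.0, 2.0], 0.55)]
```

View pics/w1.png

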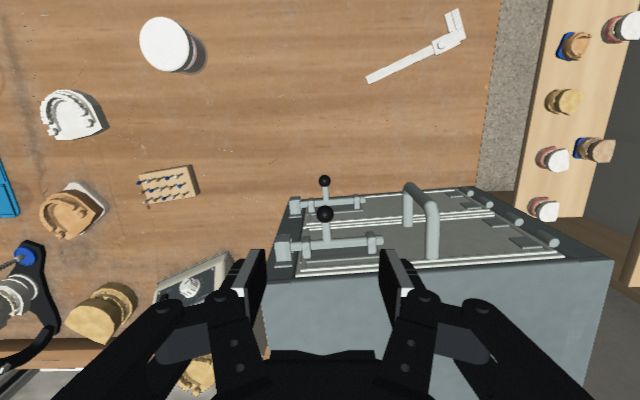

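The wrist view shows the upper knob at (325,213), centred between the open fingers; the handle at (432,220) is clear of them. I'll go down and grip.

Call:
{"api": "move_arm", "payload": {"motion": [[0.3,0.1,0.1,2.5,-0.04],[0.3,0.1,0.1,5.0,-0.07],[0.3,0.1,0.1,7.2,-0.07],[0.3,0.1,0.1,7.2,-0.07]], "force": 40}}

```text
time: 3.52
position: [535.9, 41.2, 160.7]
tool_rot: [[-0.999, -0.033, -0.004], [-0.033, 0.999, -0.0], [0.004, 0.0, -1.0]]
ft_force: [-0.1, 0.2, 0.3]
grip_width: 59.9
grip_force: 0.0
```

Call:
{"api": "move_arm", "payload": {"motion": [[1,0,0,0,0],[1,0,0,0,0],[1,0,0,0,0],[1,0,0,0,0],[1,0,0,0,0]]}}

```text
time: 4.15
position: [539.9, 41.4, 166.2]
tool_rot: [[-0.999, -0.035, 0.005], [-0.035, 0.999, -0.001], [-0.005, -0.001, -1.0]]
ft_force: [-1.8, -1.5, 12.2]
grip_width: -0.1
grip_force: 5.6
```

```bash
python3 - <<'E'
from h import *
import cv2
go([*knob(0,175,38),162],182.7)
a=grab_frame('wrist');b=grab_frame('scene')
b=cv2.resize(b[150:300,160:360],(640,480),interpolation=cv2.INTER_CUBIC)
cv2.imwrite('pics/w2.png',a[:,:,::-1]);cv2.imwrite('pics/s2.png',b[:,:,::-1])
for c in ['wrist','scene','top']:
    if c=='top': grab_frame(c)
    for n in ['upper_handle','upper_knob','lower_knob']:
        print(c,n,[(np.round(d['location']).tolist(),round(d['p'],2)) for d in pinpoint(c,n)[:2]])
E
```

```text
t 4.15 pos [539.9  41.4 166.2] ang -178.0 f [-1.8 -1.5 12.2] w -0.1 gf 5.6 q6 -90.2
shift [0.16 0.15 0.42] yaw -0.012
wrist upper_handle [([534.0, 123.0, 163.0], 0.82)]
wrist upper_knob [([543.0, 46.0, 164.0], 0.75), ([632.0, 125.0, 4.0], 0.22)]
wrist lower_knob [([538.0, 45.0, 54.0], 0.7)]
scene upper_handle [([531.0, 123.0, 159.0], 0.67)]
scene upper_knob [([540.0, 47.0, 168.0], 0.7)]
scene lower_knob [([541.0, 45.0, 57.0], 0.5)]
top upper_handle [([530.0, 124.0, 165.0], 0.87)]
top upper_knob [([535.0, 122.0, 165.0], 0.16)]
top lower_knob []
```

View pics/w2.png

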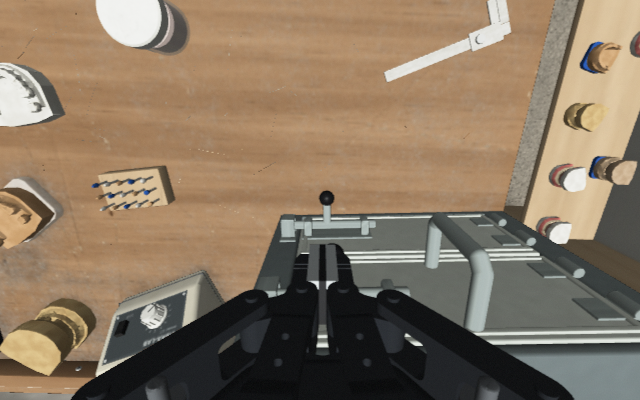

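View pics/s2.png

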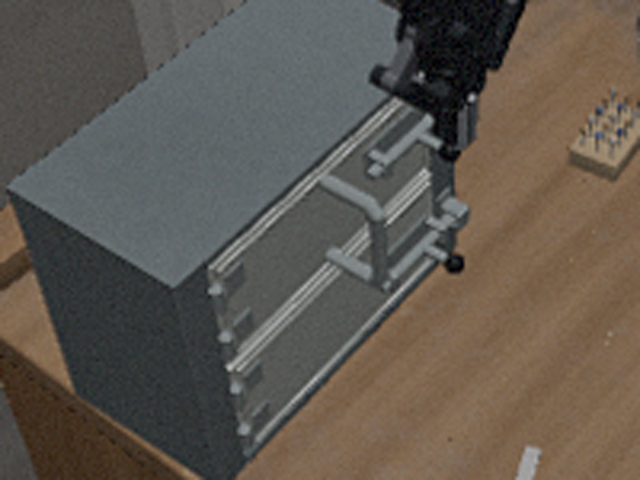

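```bash
python3 - <<'E'
from h import *
p=camera_params('scene');K,R,t=p['intrinsics'],np.array(p['R']),np.array(p['t'])
def pr(X):
    v=K@(R@np.array(X)+t);return (v[:2]/v[2]).round(1)
for X in [(540.5,44,162),(540.5,44,152),(540.5,44,142),(530,44,162),(520,44,150),(540,41,166),(540,41,147),(539,45,55),(533,123,120),(533,123,174)]:
    u=pr(X);print(X,u,((u-[160,150])*3.2).round())
E
```

```text
(540.5, 44, 162) [301.6 195.5] [453. 146.]
(540.5, 44, 152) [301.7 199.1] [453. 157.]
(540.5, 44, 142) [301.8 202.6] [454. 168.]
(530, 44, 162) [305.7 197.9] [466. 153.]
(520, 44, 150) [309.8 204.4] [479. 174.]
(540, 41, 166) [302.7 193.3] [457. 139.]
(540, 41, 147) [302.9 200.1] [457. 160.]
(539, 45, 55) [302.7 231.7] [457. 261.]
(533, 123, 120) [279.  235.3] [381. 273.]
(533, 123, 174) [277.5 216.3] [376. 212.]
```

```bash
python3 - <<'E'
from h import *
import cv2
p=camera_params('wrist');K,R,t=p['intrinsics'],np.array(p['R']),np.array(p['t'])
s=readout.read_state();P=s['position'];T=s['tool_rot'];print(P,'cam',T.T@(-R.T@t-P))
def pr(X):
    v=K@(R@np.array(X)+t);return (v[:2]/v[2]).round(1)
for X in [(540.5,44,162),(540.5,44,169),(539,45,55),P]+[P+T@np.array(d) for d in [(0,0,19),(11,0,19),(-11,0,19),(11,0,0)]]: print(np.round(X,1),pr(X))
p=camera_params('scene');print('scene cam',-np.array(p['R']).T@np.array(p['t']))
a=cv2.imread('pics/w2.png')[180:360,220:460]; a=cv2.resize(a,None,fx=2,fy=2,interpolation=cv2.INTER_CUBIC)
b=grab_frame('scene')[:,:,::-1][170:215,275:335]; b=cv2.resize(b,(480,360),interpolation=cv2.INTER_CUBIC)
c=np.zeros((360,800,3),np.uint8); cv2.imwrite('pics/z.png',np.hstack([a,b])[:,:960][:, 80:880])
E
```

```text
[539.9379069   41.45577465 166.20725538] cam [  80.67368523   -0.50375307 -144.52852473]
[540.5  44.  162. ] [327.3 255.7]
[540.5  44.  169. ] [327.5 262. ]
[539  45  55] [326.5 196.5]
[539.9  41.5 166.2] [322.9 258.4]
[540.   41.4 147.2] [322.8 243. ]
[529.1  41.1 147.1] [322.8 226.5]
[551.   41.8 147.3] [322.8 258.9]
[528.9  41.1 166.1] [322.9 240.3]
scene cam [119.10215113 540.50874583 810.42309512]
```

View pics/z.png

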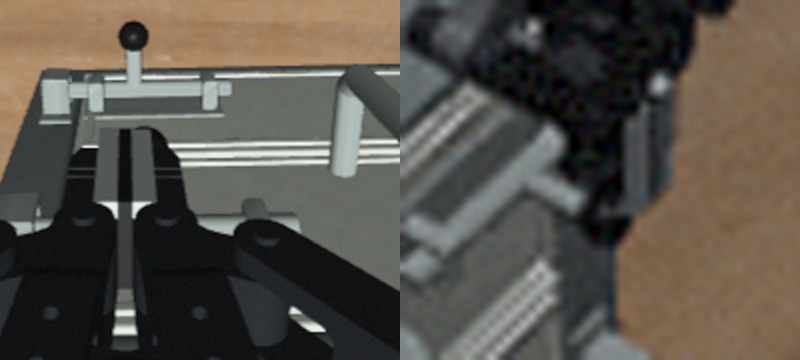

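The fingers shut without holding the ball and are pushed up about 5 mm. I'll reopen and look.

Call:
{"api": "move_arm", "payload": {"motion": [[0.3,0,0,0,0],[0.3,0,0,0,0],[0.3,0,0,0,0],[0.3,0,0,0,0]]}}

```text
time: 5.3
position: [537.6, 41.8, 162.5]
tool_rot: [[-0.999, -0.035, -0.0], [-0.035, 0.999, 0.0], [0.0, 0.0, -1.0]]
ft_force: [-0.2, 0.1, -0.5]
grip_width: 59.5
grip_force: 0.0
```

```bash
python3 - <<'E'
from h import *
import cv2
go([*knob(0,175,38),162],182.7)
a=grab_frame('wrist')
print([(np.round(d['location']).tolist(),round(d['p'],2)) for d in pinpoint('wrist','upper_knob')[:2]])
b=grab_frame('scene')
a=cv2.resize(a[180:330,200:467],(800,450),interpolation=cv2.INTER_CUBIC)[:,:400]if 0 else cv2.resize(a[180:380,220:420],(400,400))
b=cv2.resize(b[170:220,275:325],(400,400),interpolation=cv2.INTER_CUBIC)
cv2.imwrite('pics/z2.png',np.hstack([a,b])[:,:,::-1])
p=camera_params('wrist');K,R,t=p['intrinsics'],np.array(p['R']),np.array(p['t'])
v=K@(R@np.array([540.5,44,162])+t);print(v[:2]/v[2])
E
```

```text
t 5.3 pos [537.6  41.8 162.5] ang -178.0 f [-0.2  0.1 -0.5] w 59.5 gf 0.0 q6 -90.2
shift [-0.08  0.11  0.05] yaw -0.012
[([541.0, 65.0, 163.0], 0.75)]
[326.55233289 263.51238185]
```

View pics/z2.png

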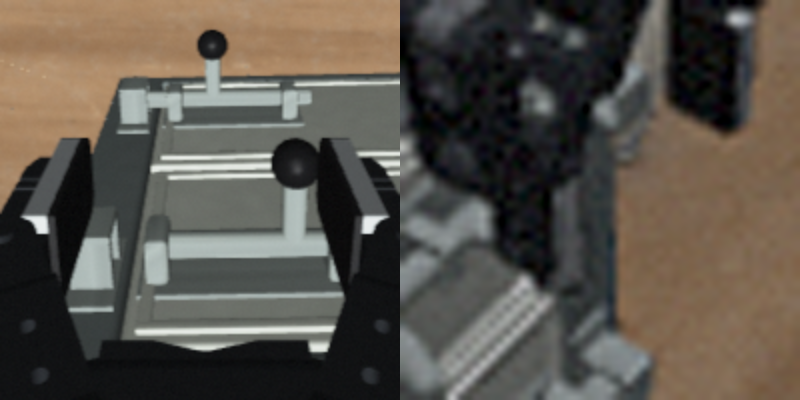

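The ball is now at y≈65 (zoom (295,163)), about 20 mm drawn, and the rod is visibly out of the keeper at (90,260). So the closing fingers have drawn the bolt. The leaf looks shut. I'll now take the handle, which gives a surer hold.

Call:
{"api": "move_arm", "payload": {"motion": [[0.3,0,0,-4,0],[0.4,0,0,-7.5,0],[0.5,0.1,4,-7.5,0],[0.5,0.1,8.1,-7.5,0],[0.5,0.1,8.1,-7.5,0]], "force": 50}}

```text
time: 6.08
position: [533.4, 124.9, 237.2]
tool_rot: [[-0.999, -0.038, -0.001], [-0.038, 0.999, 0.001], [0.001, 0.001, -1.0]]
ft_force: [0.3, -0.5, -0.2]
grip_width: 43.2
grip_force: 0.0
```

```bash
python3 - <<'E'
from h import *
import cv2
go([533.5,122.5,155],182.7)
for c in ['wrist','top','scene']:
  grab_frame(c)
  for n in ['upper_handle','upper_knob']:
    print(c,n,[(np.round(d['location']).tolist(),round(d['p'],2)) for d in pinpoint(c,n)[:2]])
E
```

```text
t 6.08 pos [533.4 124.9 237.2] ang -177.8 f [ 0.3 -0.5 -0.2] w 43.2 gf 0.0 q6 -81.7
shift [-0.   -0.24  8.22] yaw -0.009
wrist upper_handle [([536.0, 123.0, 161.0], 0.96)]
wrist upper_knob [([541.0, 64.0, 165.0], 0.8)]
top upper_handle []
top upper_knob [([538.0, 61.0, 162.0], 0.62), ([463.0, -256.0, 2.0], 0.6)]
scene upper_handle [([534.0, 124.0, 160.0], 0.68)]
scene upper_knob [([541.0, 68.0, 166.0], 0.65)]
```

Call:
{"api": "move_arm", "payload": {"motion": [[0.5,0,-0.1,4,0],[0.5,0,-0.1,8.2,0],[0.5,0,-0.1,8.2,0]]}}

```text
time: 6.9
position: [530.5, 120.7, 151.7]
tool_rot: [[-0.999, -0.035, -0.008], [-0.035, 0.999, -0.002], [0.008, -0.001, -1.0]]
ft_force: [-1.0, 0.1, -0.2]
grip_width: 42.6
grip_force: 0.0
```

Call:
{"api": "move_arm", "payload": {"motion": [[1,0,0,0,0],[1,0,0,0,0],[1,0,0,0,0],[1,0,0,0,0]]}}

```text
time: 7.4
position: [535.6, 122.8, 158.1]
tool_rot: [[-0.999, -0.036, 0.005], [-0.036, 0.999, 0.002], [-0.005, 0.002, -1.0]]
ft_force: [-0.1, 5.5, 6.3]
grip_width: 8.2
grip_force: 49.3
```

```bash
python3 - <<'E'
from h import *
go([533.5,122.5,155],182.7)
s=readout.read_state();P=s['position'];T=s['tool_rot'];h=np.array([*H])
for H0 in (knob(0,95,40),):
  for a in range(9,96,9):
    d=np.r_[knob(a,95,40)-H0,0];print(a,(T.T@d/10).round(2),np.radians(a).round(3))
E
```

```text
t 7.4 pos [535.6 122.8 158.1] ang -178.0 f [-0.1  5.5  6.3] w 8.2 gf 49.3 q6 -81.8
shift [ 0.22 -0.03  0.31] yaw -0.012
9 [ 1.45  0.73 -0.01] 0.157
18 [ 2.76  1.67 -0.01] 0.314
27 [ 3.91  2.81 -0.01] 0.471
36 [ 4.87  4.11 -0.01] 0.628
45 [ 5.61  5.55 -0.02] 0.785
54 [ 6.12  7.08 -0.02] 0.942
63 [ 6.38  8.68 -0.01] 1.1
72 [ 6.39e+00  1.03e+01 -1.00e-02] 1.257
81 [ 6.150e+00  1.189e+01 -1.000e-02] 1.414
90 [ 5.66 13.44 -0.  ] 1.571
```

Bar is held. I'll swing through the first half of the arc.

Call:
{"api": "move_arm", "payload": {"motion": [[1,0.7,0.35,0,0.08],[1,1.45,0.73,0,0.157],[1,2.1,1.2,0,0.235],[1,2.76,1.67,0,0.314],[1,3.91,2.81,0,0.471]]}}

```text
time: 8.02
position: [495.0, 147.7, 158.0]
tool_rot: [[-0.905, 0.426, 0.003], [0.426, 0.905, -0.001], [-0.004, 0.0, -1.0]]
ft_force: [-1.2, 0.1, 8.4]
grip_width: 8.6
grip_force: 49.7
```

```bash
python3 - <<'E'
from h import *
go([533.5,122.5,155],182.7)
T=readout.read_state()['tool_rot']
for a in range(36,109,9):
    d=np.r_[knob(a,95,40)-knob(27,95,40),0];print(a,(T.T@d/10).round(2),np.radians(a-27).round(3))
E
```

```text
t 8.03 pos [495.  147.7 158. ] ang 154.8 f [-1.2  0.1  8.4] w 8.6 gf 49.7 q6 -50.8
shift [-4.55 -0.64  0.32] yaw -0.487
36 [ 1.45  0.72 -0.01] 0.157
45 [ 2.77  1.66 -0.01] 0.314
54 [ 3.92  2.79 -0.01] 0.471
63 [ 4.89  4.09 -0.02] 0.628
72 [ 5.64  5.52 -0.02] 0.785
81 [ 6.15  7.05 -0.02] 0.942
90 [ 6.42  8.65 -0.02] 1.1
99 [ 6.44 10.27 -0.02] 1.257
108 [ 6.2  11.87 -0.02] 1.414
```

Following freely with low force.

Call:
{"api": "move_arm", "payload": {"motion": [[1,1.45,0.72,0,0.157],[1,2.77,1.66,0,0.314],[1,3.92,2.79,0,0.471],[1,4.89,4.09,0,0.628],[1,5.64,5.52,0,0.785]]}}

```text
time: 8.65
position: [465.1, 222.1, 158.0]
tool_rot: [[-0.338, 0.941, -0.001], [0.941, 0.338, -0.001], [-0.001, -0.001, -1.0]]
ft_force: [-6.4, -2.9, 11.6]
grip_width: 8.5
grip_force: 49.6
```

```bash
python3 - <<'E'
from h import *
go([*knob(72,95,40),158],182.7-72)
T=readout.read_state()['tool_rot']
for a in range(81,100,6):
    d=np.r_[knob(a,95,40)-knob(72,95,40),0];print(a,(T.T@d/10).round(2),np.radians(a-72).round(3))
E
```

```text
t 8.65 pos [465.1 222.1 158. ] ang 109.7 f [-6.4 -2.9 11.6] w 8.5 gf 49.6 q6 3.1
shift [0.12 0.03 0.  ] yaw -0.017
81 [ 1.45  0.72 -0.  ] 0.157
87 [ 2.34  1.32 -0.  ] 0.262
93 [ 3.17  2.01 -0.  ] 0.367
99 [ 3.92  2.79 -0.01] 0.471
```

Call:
{"api": "move_arm", "payload": {"motion": [[1,1.45,0.72,0,0.157],[1,2.34,1.32,0,0.262],[1,3.17,2.01,0,0.367],[1,3.17,2.01,0,0.367],[1,3.17,2.01,0,0.367]]}}

```text
time: 9.28
position: [473.2, 259.7, 158.0]
tool_rot: [[0.017, 1.0, -0.001], [1.0, -0.017, 0.001], [0.001, -0.001, -1.0]]
ft_force: [-8.6, 0.9, 12.1]
grip_width: 8.3
grip_force: 50.0
```

Call:
{"api": "move_arm", "payload": {"motion": [[0.45,0,0,0,0],[0.45,0,0,0,0],[0.45,0,0,0,0],[0.45,0,0,0,0]]}}

```text
time: 9.78
position: [474.0, 258.7, 155.2]
tool_rot: [[0.017, 1.0, -0.0], [1.0, -0.017, -0.0], [-0.0, -0.0, -1.0]]
ft_force: [-0.5, 0.6, -0.2]
grip_width: 46.8
grip_force: 0.0
```

Call:
{"api": "move_arm", "payload": {"motion": [[0.45,0,0,-2,0],[0.45,0,0,-4.5,0],[0.45,0,0,-8,0],[0.45,0,0,-12,0],[0.45,0,0,-12,0]]}}

```text
time: 10.4
position: [476.3, 259.9, 279.9]
tool_rot: [[0.017, 1.0, 0.007], [1.0, -0.017, 0.003], [0.003, 0.007, -1.0]]
ft_force: [-0.0, 0.1, 0.1]
grip_width: 46.6
grip_force: 0.0
```

```bash
python3 - <<'E'
from h import *
import cv2
go([*knob(93,95,40),158],182.7-93)
a=grab_frame('top');b=grab_frame('scene');grab_frame('wrist')
for c in ['top','scene','wrist']:
  for n in ['upper_handle','upper_knob','lower_knob']:
    print(c,n,[(np.round(d['location']).tolist(),round(d['p'],2)) for d in pinpoint(c,n)[:2]])
for x in (85,90,93,96): print(x,knob(x,95,40).round(),knob(x,155,36).round())
a=cv2.resize(a[60:300,130:450],(400,300));b=cv2.resize(b[100:340,120:440],(400,300))
cv2.imwrite('pics/e.png',np.hstack([a,b])[:,:,::-1])
E
```

```text
t 10.4 pos [476.3 259.9 279.9] ang 89.0 f [-0.   0.1  0.1] w 46.6 gf 0.0 q6 27.0
shift [-0.04 -0.4  12.19] yaw -0.012
top upper_handle [([473.0, 263.0, 165.0], 0.64)]
top upper_knob [([417.0, 259.0, 160.0], 0.67)]
top lower_knob [([543.0, 48.0, 53.0], 0.7), ([474.0, 263.0, 164.0], 0.41)]
scene upper_handle [([473.0, 263.0, 160.0], 0.96)]
scene upper_knob [([418.0, 259.0, 166.0], 0.61)]
scene lower_knob [([539.0, 45.0, 58.0], 0.56), ([400.0, -106.0, 2.0], 0.2)]
wrist upper_handle [([472.0, 264.0, 162.0], 0.65)]
wrist upper_knob [([422.0, 256.0, 162.0], 0.64)]
wrist lower_knob [([540.0, 43.0, 57.0], 0.46)]
85 [468. 246.] [410. 234.]
90 [471. 255.] [411. 248.]
93 [473. 260.] [413. 256.]
96 [475. 265.] [415. 264.]
```

View pics/e.png

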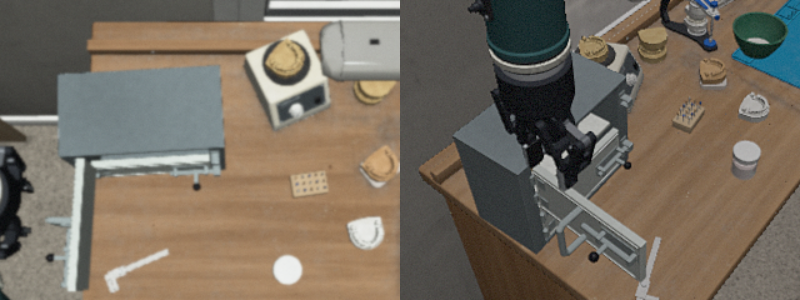

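The upper leaf stands square to the front at about 93–95° (left half, (75,220)). The lower leaf is shut with its knob in place (197,186), the jar, cast and block are where they were, and the gripper is clear above. I'm handing in.

```bash
python3 -c "
from bench import *
print(ctrl.hand_in())"
```

```text
the job is handed in; nothing more can be done
None
```

The upper bolt is drawn and the upper leaf stands open at about 93–95° by camera; the lower leaf is still shut and bolted, the jar, cast and block look unmoved, and the job was handed in at about 10.6 s (no verdict shown). The bolt was drawn by the fingers squeezing past the knob rather than by a firm grip.

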